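# Unlatch the sprung parts case behind its safety catch

### The arm

A 7-joint arm with a two-finger parallel gripper is mounted at the origin on a cart in front of the work surface, level with it; the furniture and walls round the work are solid. World frame = base frame: x ahead of the robot, y to its left, z up, the work surface at z = 0. Lengths are in mm, angles in rad, forces in N, time in s.
With the tool pointing down it reaches from about 400 to 875 mm from the base axis. Payload 4.4 kg.
Tool frame: the origin (TCP) lies on the centre line of the jaws, within the pads' length; the fingertips stand 14 mm ahead of it and the grasp point (between the pads) lies 5 mm behind it; z points along the fingers, x is the direction in which the jaws open and shut, and the axes are right-handed (so a half turn about z gives the same grasp; the last joint's range is limited). The gripper opens to 85 mm and grips with 20 to 120 N. Pads are 22 mm wide; open, the fingers measure 114 mm over their backs; the gripper's body (76 mm by 85 mm) begins 54 mm behind the grasp point. The pads swing forward as they close: fully open they stand 13 mm farther back than shut.
Start: joints at [-1.215, 0.628, 0.038, 1.517, -0.027, 0.996, -0.02], TCP at [266.09, 593.055, 209.913] pointing down, gripper open.
Joint ranges: [-3.06, 3.06], [-0.37, 2.12], [-1.25, 1.32], [0.18, 2.47], [-1.1, 4.24], [0.23, 1.98], [-2.94, 2.94]. Speed limits (rad/s): [2.57, 2.57, 3.14, 3.14, 3.14, 3.14, 3.14].

### API

Orientations are given as [roll, pitch, yaw] about the fixed x, y, z axes, in that order (R = Rz(yaw) Ry(pitch) Rx(roll)).
In Python, from cell import ctrl gives the robot as it stands.
- The arm moves only by the tool send_rows, never from a script. Its argument "commands" is a list of rows, each a list of 5 numbers: the finger opening in mm, from 0 to 85.4, then the shift along the tool's x, y, z in mm, then the turn about the tool's z in degrees. In form: [[grip, x, y, z, roll], ...]. A call has 1 to 5 rows; each row is the pose to reach, as a shift and turn from the pose measured when the call began, along the tool's axes at that moment; what a row does not reach only later rows make up. A row lasts 1/10 s, in which the tool goes at most 50 mm and 8.59 degrees, less where a joint would pass 70% of its speed; a pose out of reach is approached as far as the arm can. A call with a gripper value outside its range is refused whole. The fingers move at their own pace and stop on an object; the grip force is fixed at half the most. Time passes only in rows, so rows that repeat a pose let the fingers close. It gives the time, the measured TCP pose, the force and the opening at its end, in the units of the state.
- ctrl.read_state(): the state, without advancing time (a new reading comes with each control period).
- ctrl.get_image(name): name is "scene" or "top"; returns the picture (480x640x3 uint8, red, green, blue); there is no depth.
- ctrl.camera_params(name): a dict with "fx", "fy", "cx", "cy" (pixels), "k1" (the pictures are not rectified: a ray, as slopes to the right and down, at radius r is drawn at 1 + k1 r^2 times it, then the intrinsics apply), "cam_to_world" (4x4, takes a point from camera to world coordinates). Camera axes: x right, y down, z forward; pixel columns grow to the right and rows downward; lengths in mm; the calibration is good to about 2 mm. A picture is of the moment at which its call begins. camera_params takes no time and is no camera call.
- ctrl.finish_job(): hands the job in, once; it reports no verdict.
The state is a dict: "clock": time; "qpos": joint angles; "qd": joint speeds; "tau": joint torques, N m; "eef_pos": TCP position; "tool_rot": TCP orientation; "force": force on the tool from outside, world axes, zero at the start; "torque": the same for the moment, N m; "width": finger opening in mm.
Only numpy, scipy, OpenCV 4.12 (cv2) and the standard library are available. Lean on these libraries where they do the work, as an engineer would, in place of code of your own. Each camera call takes 0.05 s, during which the arm holds its last target.

### The job

Unlatch the grey parts case with the blue lid so that its sprung lid pops up. First slide the yellow-knobbed catch all the way towards the case's front edge, because it blocks the bolt; then slide the black-knobbed bolt all the way along its track towards the catch's side, and let go.

Things in the scene. Friction and masses are not known exactly. Their poses are not given: they have to be found in the camera images.
- catch_knob (a point): Yellow upright round knob, 16 mm wide, 28 mm tall; point at its centre, 42 mm above the case's front deck (deck is 64 mm above the table, nothing round the knobs is over 20 mm above it). Axes are the fixed case's: x from its front edge back to the hinge, y to the left seen from its front, z up. The catch slides 25 mm along -x, friction about 1.5 N, stays where left.
- bolt_knob (a point): Black knob of the bolt, same shape and height, 105 mm along -y from the yellow one; point at its centre, axes the same. It slides 40 mm along +y, friction about 1.5 N, stays where left; it moves only 2 mm until the catch is about 14 mm open. Drawn, it frees the lug and the blue lid pops up: its front edge rises 13 mm, staying below the knobs' middles.
- catch (a joint): Travel of the yellow catch in m: 0 = closed, blocking the bolt; 0.025 = fully open, at the front edge.
- bolt (a joint): Travel of the black-knobbed bolt in m: 0 = shot, holding the lid; 0.040 = fully drawn.

How it is judged:
By the outcome, as a careful person would: the job done as asked, in the order asked, and still so for the second after the job is handed in, with the robot touching nothing.
It also fails if it takes over 37 s, if anything falls off the work surface, if the arm or the gripper's body presses on something with over 40 N, if the wrist force passes 120 N, or if a joint passes its speed limit or range.

## Working session

There is one attempt and no reset: what is moved stays moved. The work goes in short steps, Python scripts to look and compute and a tool call to move; the robot and the scene stay as the last step left them, time stands still between calls to the robot, and variables do not carry over. Pictures are saved under pics/ and viewed, and the job is handed in when it is done.

Besides the shell and the picture viewer there is one more tool, called after ">>>" as name([rows], argument=value, ...), one row to a line, values as JSON. send_rows: Moves the arm, as the interface text tells. Its arguments: {"type":"object","properties":{"commands":{"type":"array"}},"required":["commands"]}

```bash
mkdir -p pics; python3 - <<'E'
from cell import ctrl
import cv2
s=ctrl.read_state();print(s)
for n in("scene","top"):
    cv2.imwrite(f"pics/{n}0.png",ctrl.get_image(n)[:,:,::-1]);p=ctrl.camera_params(n);print(n,p)
E
```

```text
{'clock': 0.0, 'qpos': array([-1.21477795,  0.62937699,  0.03844628,  1.51837711, -0.02701559,
        0.9963111 , -0.01997828]), 'qd': array([ 0.00035406, -0.00027827,  0.0008214 ,  0.00138786, -0.00015149,
       -0.00108721, -0.00164437]), 'tau': array([-4.77065405e-04, -5.63411021e+01,  1.22614469e+00, -1.93448210e+01,
        1.09723915e-02,  1.06607610e-02, -2.54661597e-05]), 'eef_pos': array([265.81724798, 592.41674387, 208.96630482]), 'tool_rot': array([3.14157547e+00, 1.95439352e-03, 1.14898746e+00]), 'force': array([0.09694862, 0.04493081, 0.61542965]), 'torque': array([ 0.02314013, -0.00585351, -0.02982048]), 'width': 85.38777279205064}
scene {'fx': 495.6179352033014, 'fy': 495.6179352033014, 'cx': 318.60072034594856, 'cy': 239.06982707920375, 'k1': -0.039904633637070724, 'cam_to_world': array([[-6.84243439e-01, -4.78422274e-01,  5.50384452e-01,
         4.60626231e+01],
       [-7.29178617e-01,  4.38019644e-01, -5.25773084e-01,
         5.26786667e+02],
       [ 1.04623531e-02, -7.61085357e-01, -6.48567359e-01,
         6.85250312e+02],
       [ 0.00000000e+00,  0.00000000e+00,  0.00000000e+00,
         1.00000000e+00]])}
top {'fx': 612.7037047858232, 'fy': 612.7037047858232, 'cx': 314.84428533535174, 'cy': 239.9638450661028, 'k1': -0.12321768808006865, 'cam_to_world': array([[ 2.26907188e-02, -9.97556294e-01,  6.60800462e-02,
         4.59912433e+02],
       [-9.99489580e-01, -2.11485960e-02,  2.39440195e-02,
         6.67084381e+01],
       [-2.24880072e-02, -6.65896246e-02, -9.97526998e-01,
         9.58191212e+02],
       [ 0.00000000e+00,  0.00000000e+00,  0.00000000e+00,
         1.00000000e+00]])}
```

View pics/scene0.png

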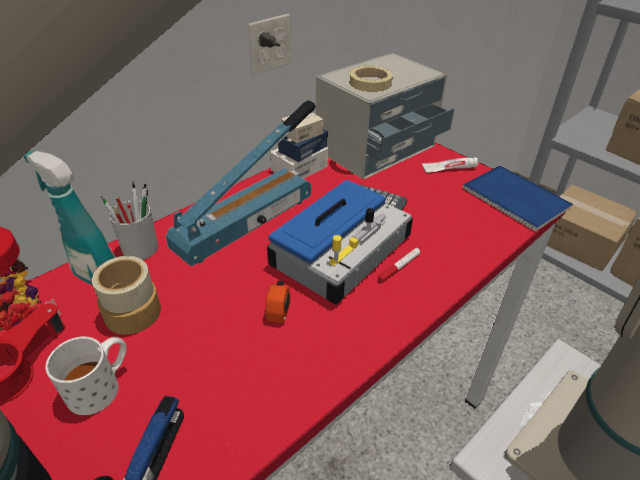

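View pics/top0.png

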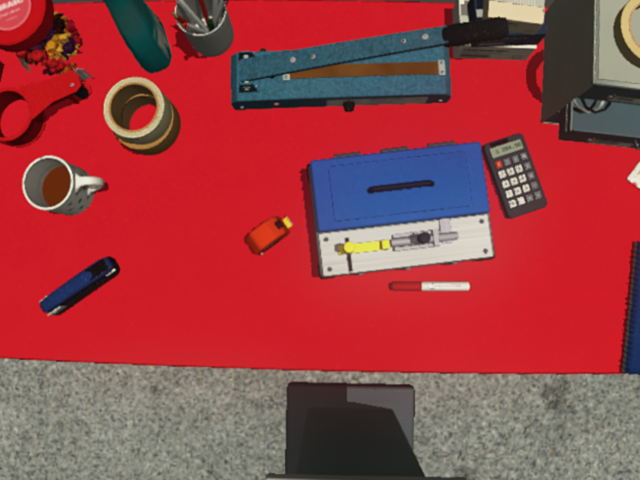

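The case is at about (405,210) in the top view, with the yellow knob near (341,248) and the black near (422,238). I'll enlarge both views.

```bash
python3 - <<'E'
import cv2
a=cv2.imread("pics/top0.png")[200:290,300:510];cv2.imwrite("pics/topc.png",cv2.resize(a,None,fx=3.8,fy=3.8,interpolation=2))
a=cv2.imread("pics/scene0.png")[190:300,260:420];cv2.imwrite("pics/scenec.png",cv2.resize(a,None,fx=5,fy=5,interpolation=2))
E
```

```text
(no output)
```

View pics/topc.png

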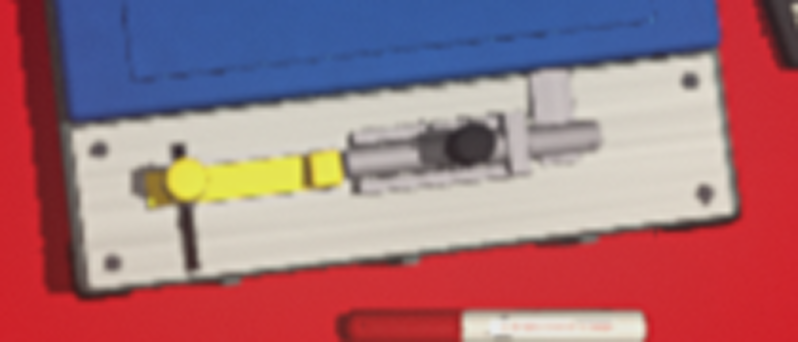

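View pics/scenec.png

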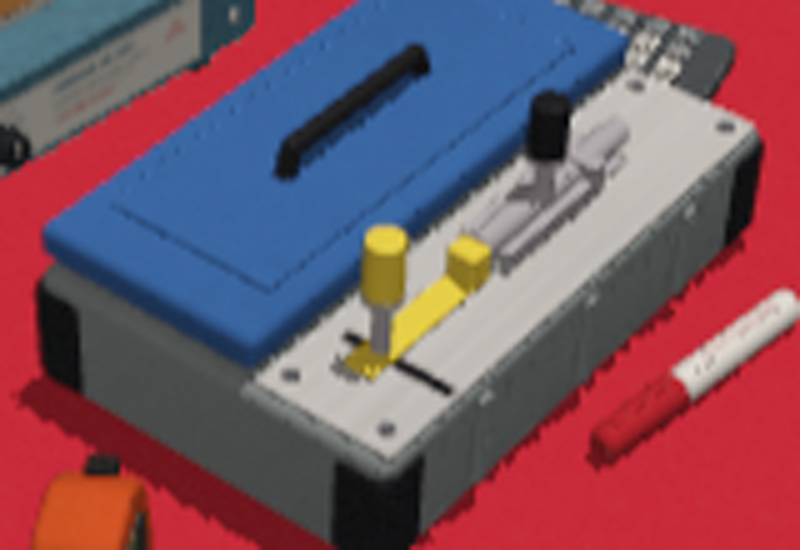

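```bash
cat > h.py <<'E'
import numpy as np,cv2
from cell import ctrl
def pt(n,u,v,z):
    p=ctrl.camera_params(n);K=np.array([[p['fx'],0,p['cx']],[0,p['fy'],p['cy']],[0,0,1]])
    d=cv2.undistortPoints(np.array([[[u,v]]],float),K,np.array([p['k1'],0,0,0,0]))[0,0]
    T=p['cam_to_world'];r=T[:3,:3]@[d[0],d[1],1];o=T[:3,3]
    return o+r*(z-o[2])/r[2]
E
python3 - <<'E'
from h import *
Y=pt('top',349.2,247.1,120);B=pt('top',423.9,237.6,120)
print(Y,B,np.linalg.norm(Y-B))
Ys=pt('scene',336.8,243.4,106);Bs=pt('scene',369.8,215.4,106);print(Ys,Bs,np.linalg.norm(Ys-Bs))
# front deck edge, z=64
f=lambda u,v:pt('top',300+u/3.8,200+v/3.8,64)
a,b=f(85,293),f(737,218);print('edge',a,b)
c,d=f(72,120),f(717,50);print('lid',c,d)
for p,q in((Y,B),(Ys,Bs),(a,b),(c,d)):
    print(np.degrees(np.arctan2(-(p-q)[0],(p-q)[1])))
E
```

```text
[506.64489608  39.56539654 120.        ] [521.85764043 -62.69021999 120.        ] 103.38103647375755
[506.99553116  41.39874572 106.        ] [522.38016088 -62.84248403 106.        ] 105.37039818112385
edge [465.14233728  75.97456576  64.        ] [ 499.14133326 -175.07493697   64.        ]
lid [531.57576815  82.44342601  64.        ] [ 564.14468644 -167.03670943   64.        ]
8.461926795145914
8.395494432010224
7.712499574635389
7.437737820754281
```

>>> send_rows([
  [50,-404.6,446,20,-32],
  [50,-404.6,446,20,-32],
  [50,-404.6,446,20,-32],
  [50,-404.6,446,20,-32],
  [50,-404.6,446,20,-32],
])

```text
clock: 0.6
eef_pos: [366.4, 362.0, 201.3]
tool_rot: [-3.14, 0.002, 1.71]
force: [1.6, -0.5, 0.2]
width: 49.9
```

```bash
cat > d.py <<'E'
import sys
from h import *
def rel(g,yaw=None):
    s=ctrl.read_state();R=cv2.Rodrigues(np.zeros(3))[0]
    from scipy.spatial.transform import Rotation as Ro
    r,p,y=s['tool_rot'];R=Ro.from_euler('xyz',[r,p,y]).as_matrix()
    print(s['clock'],s['eef_pos'].round(1),np.degrees([r,p,y]).round(2),s['force'].round(2),round(s['width'],1))
    print('shift',(R.T@(np.array(g)-s['eef_pos'])).round(1),'roll',round(np.degrees(y)-98.1,1))
rel([float(a) for a in sys.argv[1:4]])
E
python3 d.py 506.8 40.5 190
```

```text
0.6 [366.4 362.  201.3] [-1.7993e+02  9.0000e-02  9.7990e+01] [ 1.6  -0.45  0.2 ] 49.9
shift [-337.8   94.4   11.7] roll -0.1
```

>>> send_rows([
  [50,-338,94.4,12,0],
  [50,-338,94.4,12,0],
  [50,-338,94.4,12,0],
  [50,-338,94.4,12,0],
  [50,-338,94.4,12,0],
])

```text
clock: 1.1
eef_pos: [466.0, 133.0, 193.0]
tool_rot: [-3.14, 0.002, 1.71]
force: [0.6, -0.3, -0.3]
width: 49.9
```

```bash
python3 d.py 506.8 40.5 170
```

```text
1.1 [466. 133. 193.] [-1.7992e+02  1.0000e-01  9.8000e+01] [ 0.61 -0.32 -0.29] 49.9
shift [-97.2  27.6  23.2] roll -0.1
```

>>> send_rows([
  [50,-97.2,27.6,15,0],
  [50,-97.2,27.6,15,0],
  [50,-97.2,27.6,23,0],
  [50,-97.2,27.6,23,0],
  [50,-97.2,27.6,23,0],
])

```text
clock: 1.6
eef_pos: [506.1, 41.8, 169.9]
tool_rot: [-3.139, 0.001, 1.712]
force: [0.6, 1.1, 0.2]
width: 50.5
```

```bash
python3 d.py 506.8 40.5 103
python3 - <<'E'
from h import *
a=ctrl.get_image("scene")[:,:,::-1][130:310,240:440];cv2.imwrite("pics/s1.png",cv2.resize(a,None,fx=3.3,fy=3.3,interpolation=2))
E
```

```text
1.6 [506.1  41.8 169.9] [-1.7985e+02  4.0000e-02  9.8080e+01] [0.64 1.1  0.19] 50.5
shift [-1.4  0.6 66.9] roll -0.0
```

View pics/s1.png

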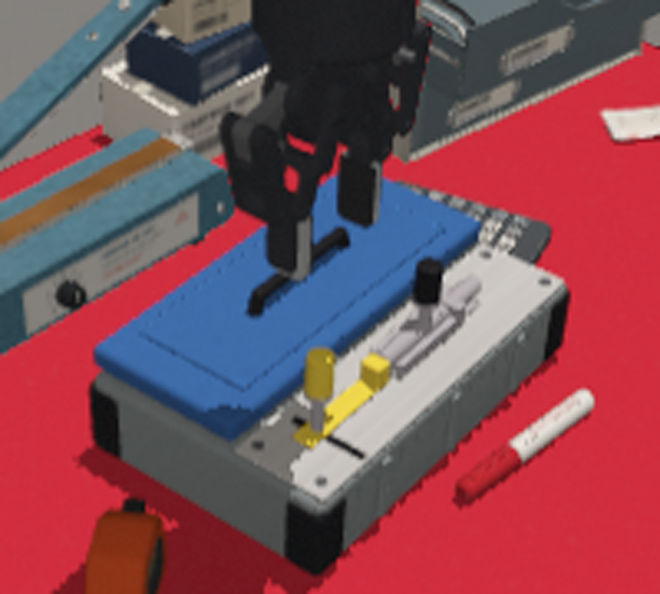

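The picture shows the open jaws (at about (320,220)) high above the yellow knob (318,375), in the right heading. Descend.

>>> send_rows([
  [50,-1.4,0.6,50,0],
  [50,-1.4,0.6,66,0],
  [50,-1.4,0.6,66,0],
  [50,-1.4,0.6,66,0],
])

```text
clock: 2.05
eef_pos: [507.2, 42.6, 104.9]
tool_rot: [-3.14, 0.0, 1.715]
force: [-0.1, -0.2, 1.0]
width: 49.4
```

```bash
python3 d.py 506.8 40.5 104
python3 - <<'E'
from h import *
a=ctrl.get_image("scene")[:,:,::-1][160:300,260:420];cv2.imwrite("pics/s2.png",cv2.resize(a,None,fx=4,fy=4,interpolation=2))
E
```

```text
2.05 [507.2  42.6 104.9] [-1.7994e+02  1.0000e-02  9.8290e+01] [-0.08 -0.21  1.03] 49.4
shift [-2.  -0.7  0.9] roll 0.2
```

View pics/s2.png

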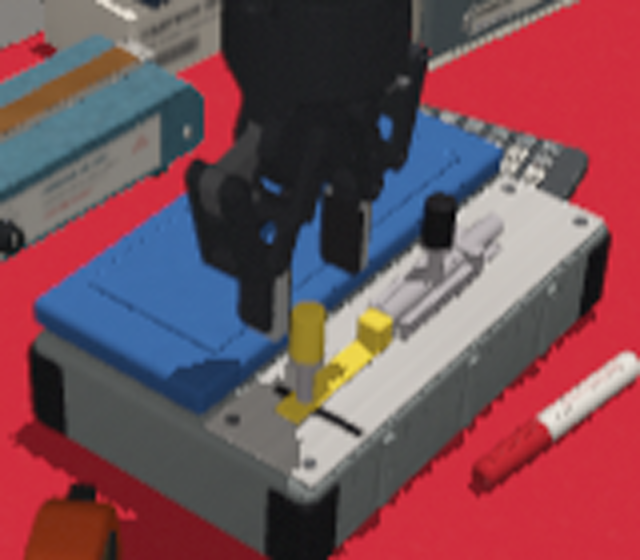

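The fingers look set back or higher than expected against the yellow knob (308,335). I'll check against the top view and the projected TCP.

```bash
cat >> h.py <<'E'
def proj(n,P):
    p=ctrl.camera_params(n);K=np.array([[p['fx'],0,p['cx']],[0,p['fy'],p['cy']],[0,0,1]])
    W=np.linalg.inv(p['cam_to_world'])
    return cv2.projectPoints(np.array(P,float).reshape(-1,1,3),cv2.Rodrigues(W[:3,:3])[0],W[:3,3],K,np.array([p['k1'],0,0,0,0.]))[0][:,0]
E
python3 - <<'E'
from h import *
e=ctrl.read_state()['eef_pos'];y=np.array([-.14,.99,0]);x=np.array([.99,.14,0])
im=ctrl.get_image("top")[:,:,::-1].copy();
cv2.imwrite("pics/t2.png",cv2.resize(im[170:300,290:510],None,fx=3.6,fy=3.6,interpolation=2))
s=ctrl.get_image("scene")[:,:,::-1].copy()
a=cv2.resize(s[160:300,260:420],None,fx=4,fy=4,interpolation=2)
def mk(P,c):
    u,v=(proj('scene',P)[0]-[260,160])*4+1.5;cv2.circle(a,(int(u),int(v)),3,c,-1)
mk(e,(0,255,0))
for sg in(-1,1):
  for xx in(-11,11):
    mk(e+sg*25*y+xx*x+[0,0,-14],(255,0,255)); mk(e+sg*25*y+xx*x+[0,0,-6],(255,255,255))
mk([506.8,40.5,106],(0,0,0));mk([506.8,40.5,120],(0,0,255))
cv2.imwrite("pics/s3.png",a)
E
```

```text
(no output)
```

View pics/t2.png

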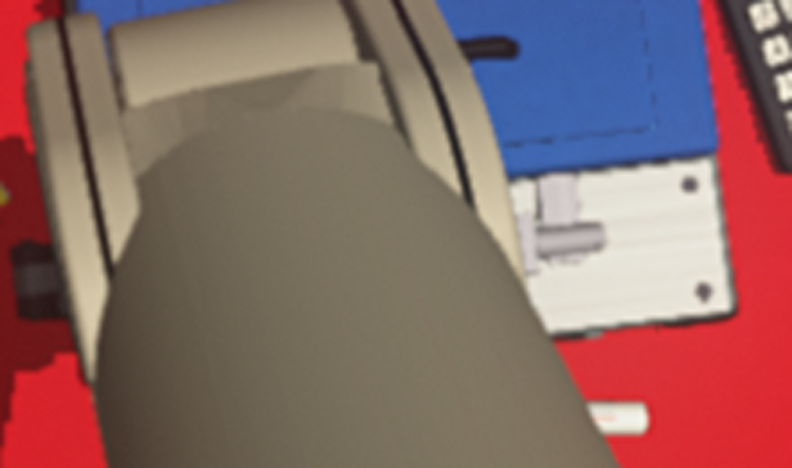

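View pics/s3.png

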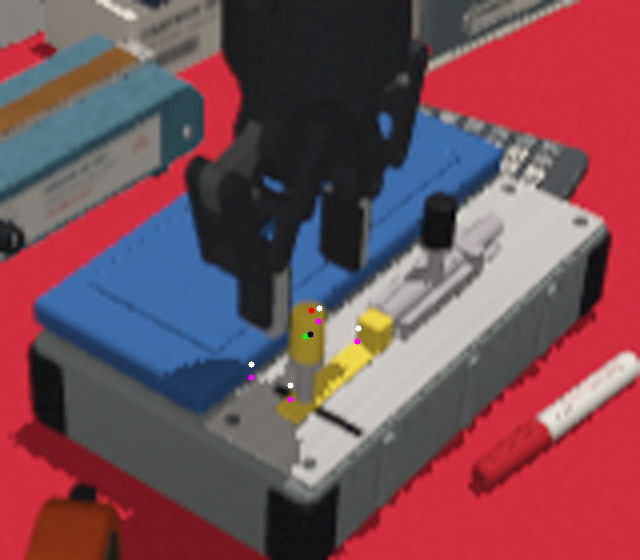

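The projected pads (front corners predicted near (290,385) and (358,328)) are about 57 px (crop) lower than where the fingers are seen (287,325)/(355,270). A harmless closing test will tell whether the knob is between the jaws.

>>> send_rows([
  [10,-2,-0.7,0,0],
  [10,-2,-0.7,0,0],
  [10,-2,-0.7,0,0],
  [10,-2,-0.7,0,0],
  [10,-2,-0.7,0,0],
])

```text
clock: 2.7
eef_pos: [507.7, 39.7, 105.7]
tool_rot: [3.141, 0.001, 1.714]
force: [-0.4, 0.9, 0.3]
width: 10.2
```

```bash
python3 d.py 506.8 40.5 104
python3 - <<'E'
from h import *
a=ctrl.get_image("scene")[:,:,::-1][160:300,260:420];cv2.imwrite("pics/s4.png",cv2.resize(a,None,fx=4,fy=4,interpolation=2))
E
```

```text
2.7 [507.7  39.7 105.7] [1.7994e+02 3.0000e-02 9.8200e+01] [-0.41  0.95  0.27] 10.2
shift [ 1.  -0.7  1.7] roll 0.1
```

View pics/s4.png

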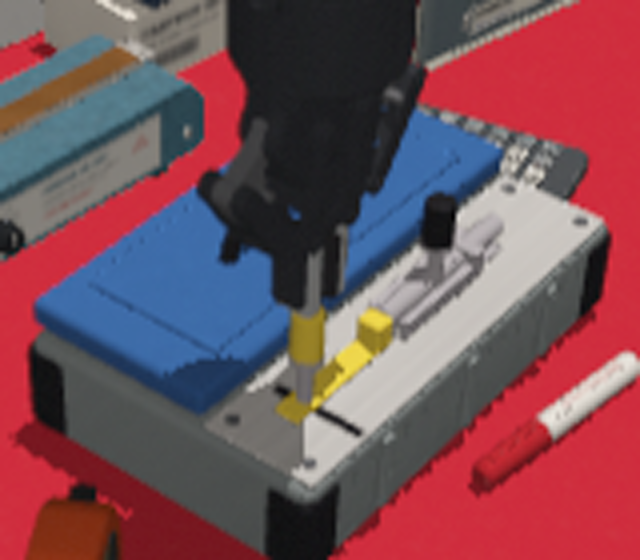

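The fingertips end at about (305,308), just over the knob's top and in front of it, and close to 10 mm on nothing. So the fingers stand about 25–30 mm higher above the knob than the numbers say. Open, lower in steps and look.

>>> send_rows([
  [50,1,-0.7,0,0],
  [50,1,-0.7,0,0],
  [50,1,-0.7,0,0],
  [50,1,-0.7,10,0],
  [50,1,-0.7,16,0],
])

```text
clock: 3.25
eef_pos: [506.5, 40.5, 88.8]
tool_rot: [3.141, 0.001, 1.714]
force: [-0.8, 0.1, 0.6]
width: 49.9
```

>>> send_rows([
  [50,0,0,3,0],
  [50,0,0,5,0],
])

```text
clock: 3.45
eef_pos: [506.0, 40.4, 83.0]
tool_rot: [-3.141, 0.001, 1.714]
force: [-0.0, 0.4, 0.3]
width: 50.0
```

```bash
python3 d.py 506.8 40.5 85
python3 - <<'E'
from h import *
a=ctrl.get_image("scene")[:,:,::-1][160:300,260:420];cv2.imwrite("pics/s5.png",cv2.resize(a,None,fx=4,fy=4,interpolation=2))
E
```

```text
3.45 [506.   40.4  83. ] [-1.7995e+02  3.0000e-02  9.8200e+01] [-0.03  0.41  0.31] 50.0
shift [-0.   0.8 -2. ] roll 0.1
```

View pics/s5.png

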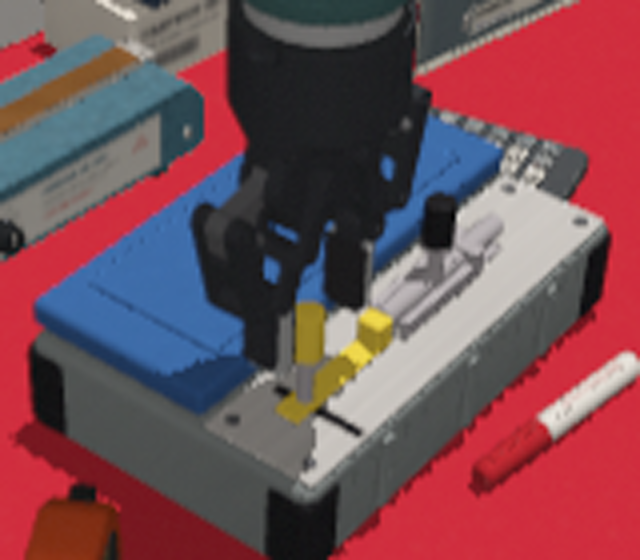

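Fingers straddle the knob (left pad edge (288,362), right (365,305)); tips are around the knob's mid-height. 12 mm lower, then close.

>>> send_rows([
  [50,0,0.4,6,0],
  [50,0,0.4,12,0],
  [50,0,0.4,12,0],
])

```text
clock: 3.8
eef_pos: [505.8, 40.4, 70.1]
tool_rot: [-3.139, 0.001, 1.714]
force: [-0.4, 0.3, -0.2]
width: 50.0
```

>>> send_rows([
  [8,0,0,0,0],
  [8,0,0,0,0],
  [8,0,0,0,0],
  [8,0,0,0,0],
  [8,0,0,0,0],
])

```text
clock: 4.3
eef_pos: [506.0, 39.5, 70.4]
tool_rot: [-3.139, 0.001, 1.713]
force: [-0.6, -3.9, 3.3]
width: 14.1
```

```bash
python3 d.py 506.8 40.5 85
python3 - <<'E'
from h import *
a=ctrl.get_image("scene")[:,:,::-1][160:300,260:420];cv2.imwrite("pics/s6.png",cv2.resize(a,None,fx=4,fy=4,interpolation=2))
E
```

```text
4.3 [506.   39.5  70.4] [-1.7988e+02  8.0000e-02  9.8160e+01] [-0.56 -3.89  3.31] 14.1
shift [  0.9   0.9 -14.6] roll 0.1
```

View pics/s6.png

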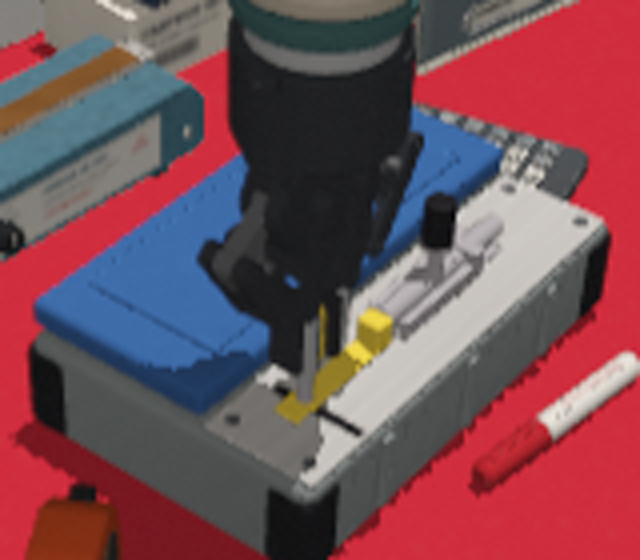

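Gripped on the knob (opening 14.1, force change), yellow sliver between pads at (323,330). Now pull towards the front edge (tool -y).

>>> send_rows([
  [8,0,-6,0,0],
  [8,0,-12,0,0],
  [8,0,-18,0,0],
  [8,0,-24,0,0],
  [8,0,-27,0,0],
])

```text
clock: 4.85
eef_pos: [482.2, 36.2, 70.6]
tool_rot: [3.137, 0.001, 1.713]
force: [11.5, -2.3, -13.6]
width: 14.2
```

```bash
python3 d.py 506.8 40.5 85
python3 - <<'E'
from h import *
a=ctrl.get_image("scene")[:,:,::-1][160:300,260:420];cv2.imwrite("pics/s7.png",cv2.resize(a,None,fx=4,fy=4,interpolation=2))
E
```

```text
4.85 [482.2  36.2  70.6] [1.7973e+02 6.0000e-02 9.8170e+01] [ 11.47  -2.3  -13.58] 14.2
shift [  0.7  25.1 -14.3] roll 0.1
```

View pics/s7.png

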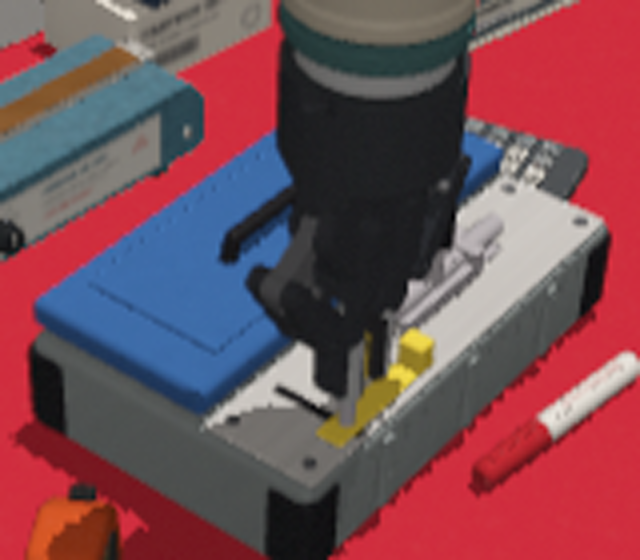

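The catch has moved to the front edge (yellow plate now ends at (335,435) beyond the slot) and an 11 N stop force has built up. Release and rise.

>>> send_rows([
  [40,0,0,0,0],
  [40,0,0,0,0],
  [40,0,0,0,0],
  [40,0,0,-20,0],
  [40,0,0,-60,0],
])

```text
clock: 5.4
eef_pos: [478.9, 36.4, 129.0]
tool_rot: [-3.139, 0.001, 1.714]
force: [1.3, -0.4, -0.1]
width: 39.7
```

```bash
python3 d.py 519.5 -64 130
python3 - <<'E'
from h import *
a=ctrl.get_image("scene")[:,:,::-1][160:300,260:420];cv2.imwrite("pics/s8.png",cv2.resize(a,None,fx=4,fy=4,interpolation=2))
E
```

```text
5.4 [478.9  36.4 129. ] [-1.7985e+02  3.0000e-02  9.8210e+01] [ 1.26 -0.39 -0.13] 39.7
shift [-105.1   25.9   -1. ] roll 0.1
```

View pics/s8.png

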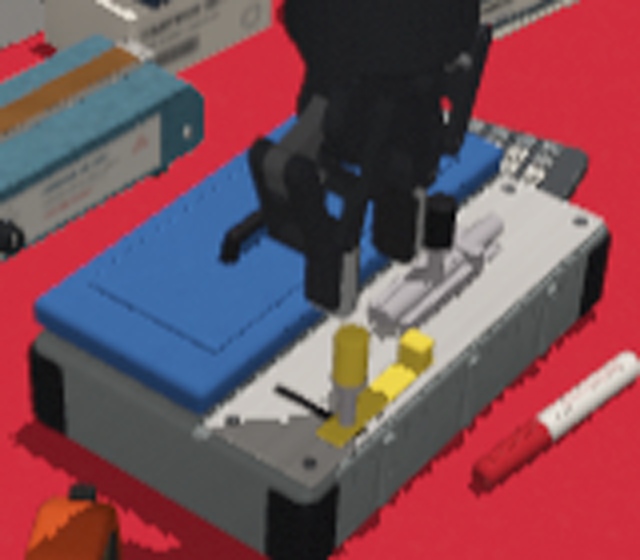

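```bash
python3 - <<'E'
from h import *
Y=pt('scene',260+351/4,160+357/4,106);print(Y, pt('scene',260+308/4,160+333/4,106)-Y)
E
python3 d.py 521.5 -63 130
```

```text
[482.78399725  38.24902787 106.        ] [24.26047017  2.59804979  0.        ]
5.45 [483.5  36.9 135.7] [1.7945e+02 5.0000e-02 9.8200e+01] [2.17 0.88 4.49] 40.1
shift [-104.3   23.3    6. ] roll 0.1
```

Catch travel is about 24.4 mm by image, so it is open. Next, above the black knob.

>>> send_rows([
  [50,-104.3,23.3,0,0],
  [50,-104.3,23.3,0,0],
  [50,-104.3,23.3,0,0],
  [50,-104.3,23.3,0,0],
])

```text
clock: 5.85
eef_pos: [521.2, -65.0, 135.9]
tool_rot: [3.132, 0.001, 1.71]
force: [0.2, 0.6, 0.4]
width: 50.1
```

```bash
python3 d.py 521.5 -63 70.5
python3 - <<'E'
from h import *
a=ctrl.get_image("scene")[:,:,::-1][130:270,280:440];cv2.imwrite("pics/s9.png",cv2.resize(a,None,fx=4,fy=4,interpolation=2))
E
```

```text
5.85 [521.2 -65.  135.9] [1.7947e+02 7.0000e-02 9.7960e+01] [0.15 0.64 0.44] 50.1
shift [ 2.  -0.1 65.4] roll -0.1
```

View pics/s9.png

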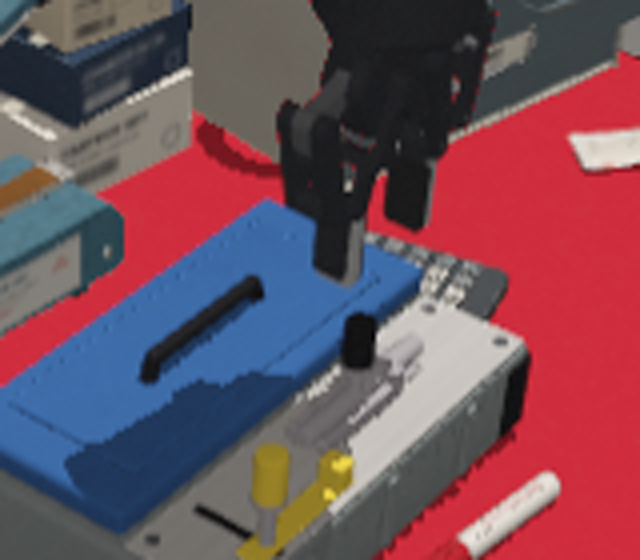

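Fingers (left tip (340,280), right (410,225)) stand above the black knob (360,340), offset as they were for the yellow one. Descend.

>>> send_rows([
  [50,2,-0.1,35,0],
  [50,2,-0.1,58,0],
  [50,2,-0.1,65,0],
  [50,2,-0.1,65,0],
  [50,2,-0.1,65,0],
])

```text
clock: 6.4
eef_pos: [521.2, -59.8, 71.4]
tool_rot: [3.132, -0.0, 1.714]
force: [-0.5, -1.0, -0.3]
width: 50.4
```

```bash
python3 d.py 521.5 -63 70.5
python3 - <<'E'
from h import *
a=ctrl.get_image("scene")[:,:,::-1][130:270,280:440];cv2.imwrite("pics/s10.png",cv2.resize(a,None,fx=4,fy=4,interpolation=2))
E
```

```text
6.4 [521.2 -59.8  71.4] [ 1.7946e+02 -1.0000e-02  9.8210e+01] [-0.53 -0.98 -0.33] 50.4
shift [-3.3 -0.2  0.9] roll 0.1
```

View pics/s10.png

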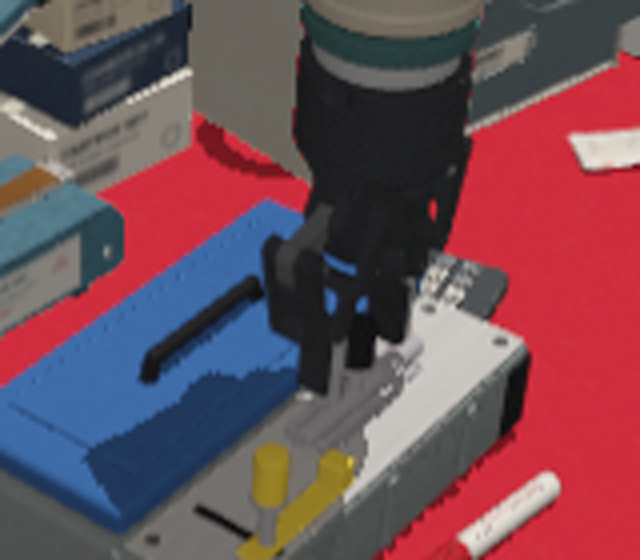

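The black knob (360,340) is between the fingers. Close.

>>> send_rows([
  [8,-2,-0.2,0,0],
  [8,-2,-0.2,0,0],
  [8,-2,-0.2,0,0],
  [8,-2,-0.2,0,0],
  [8,-2,-0.2,0,0],
])

```text
clock: 6.95
eef_pos: [522.4, -62.7, 72.8]
tool_rot: [3.13, 0.001, 1.713]
force: [-0.6, -0.1, 5.8]
width: 13.8
```

>>> send_rows([
  [8,7,0,0,0],
  [8,14,0,0,0],
  [8,21,0,0,0],
  [8,28,0,0,0],
  [8,32,0,0,0],
])

```text
clock: 7.45
eef_pos: [517.8, -29.4, 72.8]
tool_rot: [3.129, 0.0, 1.714]
force: [1.1, -1.4, -0.9]
width: 14.0
```

```bash
python3 d.py 516.6 -22 71.5
```

```text
7.45 [517.8 -29.4  72.8] [1.793e+02 1.000e-02 9.823e+01] [ 1.13 -1.36 -0.94] 14.0
shift [ 7.5 -0.1  1.3] roll 0.1
```

Moving freely with ~1.4 N. Finish the travel into the stop.

>>> send_rows([
  [8,4,0,0,0],
  [8,7,0,0,0],
  [8,9,0,0,0],
  [8,10,0,0,0],
])

```text
clock: 7.85
eef_pos: [517.1, -24.4, 72.9]
tool_rot: [3.129, 0.006, 1.711]
force: [3.0, -15.4, -3.2]
width: 14.0
```

```bash
python3 d.py 516.6 -22 71.5
python3 - <<'E'
from h import *
a=ctrl.get_image("scene")[:,:,::-1][150:310,250:430];cv2.imwrite("pics/s11.png",cv2.resize(a,None,fx=3.6,fy=3.6,interpolation=2))
E
```

```text
7.85 [517.1 -24.4  72.9] [179.26   0.33  98.05] [  2.96 -15.43  -3.16] 14.0
shift [ 2.5 -0.2  1.3] roll -0.1
```

View pics/s11.png

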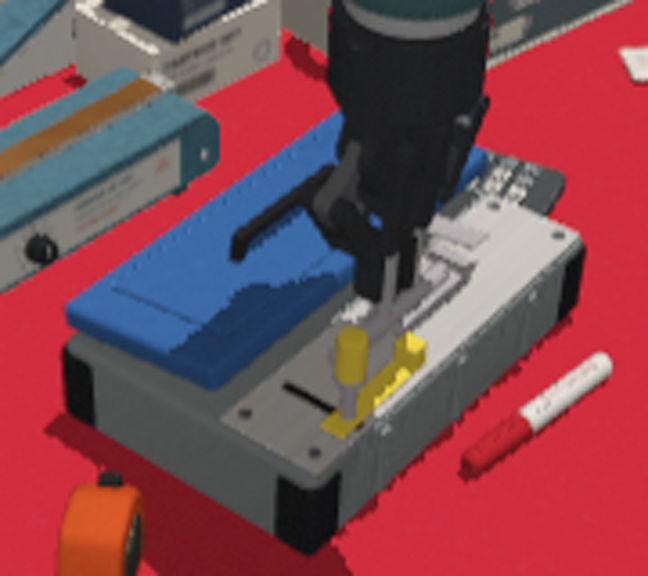

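The lid has popped (its front edge at (215,380) now stands clear of the case) and a 15 N stop force shows. A little extra push for certainty, then release and lift.

>>> send_rows([
  [8,4,0,0,0],
  [8,4,0,0,0],
])

```text
clock: 8.1
eef_pos: [517.2, -24.6, 72.9]
tool_rot: [3.128, 0.01, 1.708]
force: [2.8, -10.8, -3.5]
width: 13.8
```

>>> send_rows([
  [38,0,0,0,0],
  [38,0,0,0,0],
  [38,0,0,0,0],
  [38,0,0,-15,0],
  [38,0,0,-50,0],
])

```text
clock: 8.6
eef_pos: [514.0, -23.0, 121.3]
tool_rot: [3.134, 0.009, 1.709]
force: [0.5, -0.1, 0.5]
width: 38.1
```

>>> send_rows([
  [38,20,-40,-50,0],
  [38,70,-60,-70,0],
  [38,110,-60,-70,0],
  [38,150,-60,-70,0],
  [38,200,-60,-70,0],
])

```text
clock: 9.1
eef_pos: [425.5, 169.5, 190.0]
tool_rot: [3.133, 0.008, 1.71]
force: [0.8, 1.1, -0.3]
width: 37.9
```

```bash
python3 d.py 400 250 200
python3 - <<'E'
from h import *
a=ctrl.get_image("scene")[:,:,::-1][130:310,240:440];cv2.imwrite("pics/s12.png",cv2.resize(a,None,fx=3.3,fy=3.3,interpolation=2))
a=ctrl.get_image("top")[:,:,::-1][130:290,300:510];cv2.imwrite("pics/t12.png",cv2.resize(a,None,fx=3.6,fy=3.6,interpolation=2))
E
```

```text
9.1 [425.5 169.5 190. ] [179.5    0.45  97.96] [ 0.84  1.1  -0.3 ] 37.9
shift [ 83.2 -14.  -10.7] roll -0.1
```

View pics/s12.png

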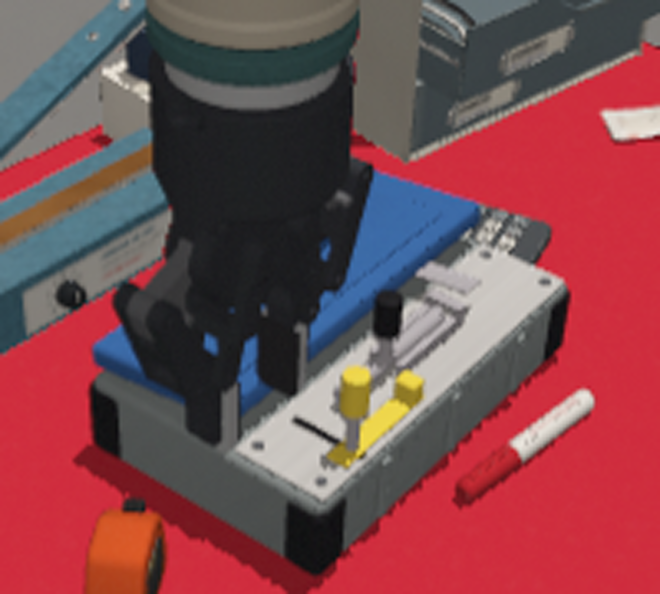

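View pics/t12.png

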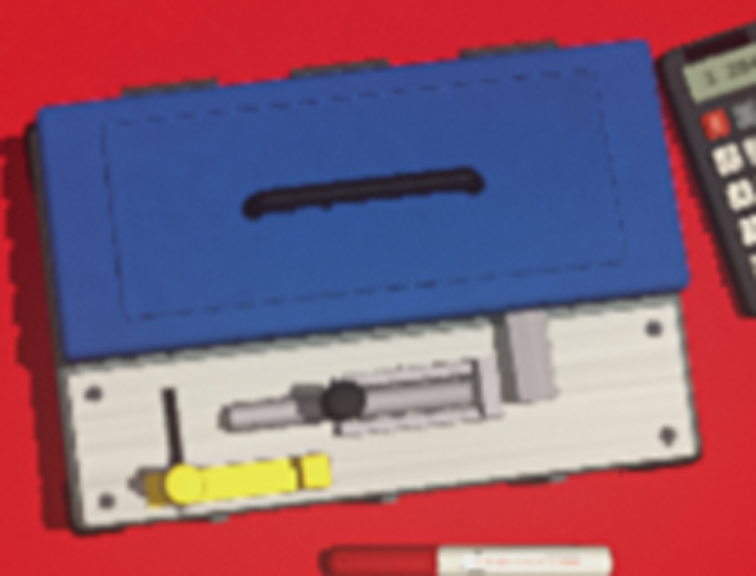

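```bash
python3 - <<'E'
from h import *
Y0=pt('top',349.2,247.1,120);B0=pt('top',423.9,237.6,120)
f=lambda u,v:pt('top',300+u/3.6,130+v/3.6,120)
a=np.radians(8);ex=np.array([np.cos(a),np.sin(a),0]);ey=np.array([-np.sin(a),np.cos(a),0])
for d in(f(185,483)-Y0,f(343,401)-B0):print(d@ex,d@ey)
E
```

```text
-23.547047858015816 -0.16637101319846836
-0.5158212579575724 39.729571451385425
```

```bash
python3 - <<'E'
from h import *
A=cv2.imread("pics/top0.png");B=ctrl.get_image("top")[:,:,::-1].copy()
up=lambda i:cv2.resize(i,None,fx=8,fy=8,interpolation=cv2.INTER_CUBIC)
t=up(A[240:254,343:383]); r=up(B[225:290,325:400])   # catch plate+knob
R=cv2.matchTemplate(r,t,cv2.TM_CCOEFF_NORMED);_,m,_,l=cv2.minMaxLoc(R)
du=325+l[0]/8-343;dv=225+l[1]/8-240;print(m,du,dv)
for z in(120,76): 
    d=pt('top',349.2+du,247.1+dv,z)-pt('top',349.2,247.1,z);print(z,np.linalg.norm(d))
A=cv2.imread("pics/scene0.png");B=ctrl.get_image("scene")[:,:,::-1].copy()
t=up(A[235:252,332:342]); r=up(B[230:270,330:365])
R=cv2.matchTemplate(r,t,cv2.TM_CCOEFF_NORMED);_,m,_,l=cv2.minMaxLoc(R)
du=330+l[0]/8-332;dv=230+l[1]/8-235
print(m,du,dv,np.linalg.norm(pt('scene',337+du,243.5+dv,106)-pt('scene',337,243.5,106)))
E
```

```text
0.8761726021766663 2.0 16.25
120 22.408439664067327
76 23.58474804200755
0.8415430784225464 11.0 5.625 24.11954278328013
```

The estimates of catch travel spread over 22.4–24.4 mm, so I'll regrip the catch and pull once more to make sure it's at its stop.

```bash
python3 d.py 482.5 37 140
```

```text
9.3 [425.4 169.2 189.1] [179.61   0.47  98.24] [ 0.53 -1.   -0.26] 37.7
shift [-138.6   37.2   50.5] roll 0.1
```

>>> send_rows([
  [45,-138.6,37.2,20,0],
  [45,-138.6,37.2,20,0],
  [45,-138.6,37.2,30,0],
  [45,-138.6,37.2,45,0],
  [45,-138.6,37.2,45,0],
])

```text
clock: 9.8
eef_pos: [480.8, 33.6, 143.8]
tool_rot: [3.14, 0.009, 1.709]
force: [-0.3, 0.1, -1.0]
width: 44.9
```

```bash
python3 d.py 482.5 37 72
python3 - <<'E'
from h import *
a=ctrl.get_image("scene")[:,:,::-1][160:300,260:420];cv2.imwrite("pics/s13.png",cv2.resize(a,None,fx=4,fy=4,interpolation=2))
E
```

```text
9.8 [480.8  33.6 143.8] [179.88   0.51  97.9 ] [-0.29  0.15 -1.01] 44.9
shift [ 3.7  2.  71.8] roll -0.2
```

View pics/s13.png

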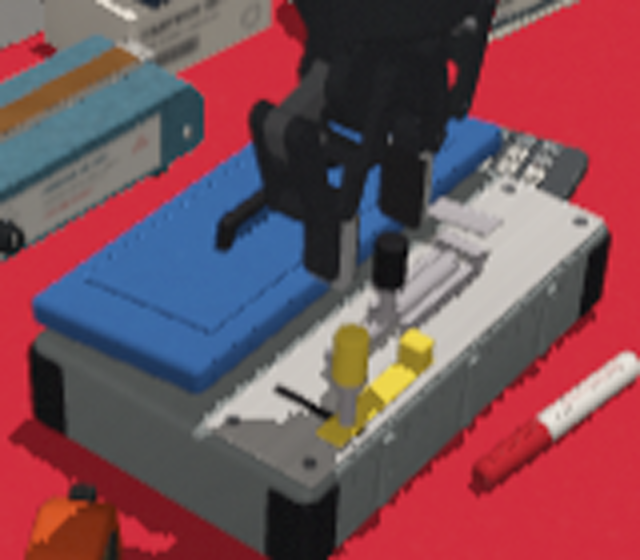

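Jaws above the yellow knob (351,355), right finger (405,220) clear of the black knob once down. Descend, and grip.

>>> send_rows([
  [45,3,2,35,0],
  [45,3,2,62,0],
  [45,3,2,71,0],
  [45,3,2,71,0],
  [45,3,2,71,0],
])

```text
clock: 10.35
eef_pos: [483.8, 38.5, 74.8]
tool_rot: [3.136, 0.008, 1.712]
force: [0.4, 1.0, 0.3]
width: 44.8
```

>>> send_rows([
  [8,0,0,0,0],
  [8,0,0,0,0],
  [8,0,0,0,0],
  [8,0,0,0,0],
  [8,0,0,0,0],
])

```text
clock: 10.85
eef_pos: [485.3, 36.5, 76.5]
tool_rot: [3.133, 0.01, 1.71]
force: [-0.2, -4.6, 8.4]
width: 13.8
```

>>> send_rows([
  [8,0,-2,0,0],
  [8,0,-4,0,0],
  [8,0,-4,0,0],
])

```text
clock: 11.15
eef_pos: [485.2, 36.3, 76.7]
tool_rot: [3.126, 0.01, 1.71]
force: [7.5, -0.8, -11.8]
width: 13.6
```

7.5 N with no movement: against its stop. One slightly harder pull, then release.

>>> send_rows([
  [8,0,-5,0,0],
  [8,0,-6,0,0],
  [8,0,-6,0,0],
])

```text
clock: 11.45
eef_pos: [485.4, 36.4, 76.8]
tool_rot: [3.114, 0.01, 1.71]
force: [12.4, -0.2, -19.0]
width: 13.7
```

>>> send_rows([
  [38,0,0,0,0],
  [38,0,0,0,0],
  [38,0,0,0,0],
  [38,0,0,-15,0],
  [38,0,0,-60,0],
])

```text
clock: 11.95
eef_pos: [480.2, 36.4, 134.8]
tool_rot: [3.123, 0.01, 1.711]
force: [0.3, 0.6, 0.7]
width: 37.9
```

>>> send_rows([
  [38,50,0,-60,0],
  [38,100,-30,-70,0],
  [38,150,-50,-70,0],
  [38,200,-50,-70,0],
  [38,200,-50,-70,0],
])

```text
clock: 12.45
eef_pos: [399.2, 231.3, 202.9]
tool_rot: [3.122, 0.008, 1.715]
force: [1.0, 0.1, 0.6]
width: 38.1
```

```bash
python3 d.py 400 250 200
python3 - <<'E'
from h import *
a=ctrl.get_image("top")[:,:,::-1][130:290,300:510];cv2.imwrite("pics/t14.png",cv2.resize(a,None,fx=3.6,fy=3.6,interpolation=2))
E
```

```text
12.45 [399.2 231.3 202.9] [178.9    0.45  98.24] [0.95 0.14 0.6 ] 38.1
shift [18.4  3.4  2.8] roll 0.1
```

View pics/t14.png

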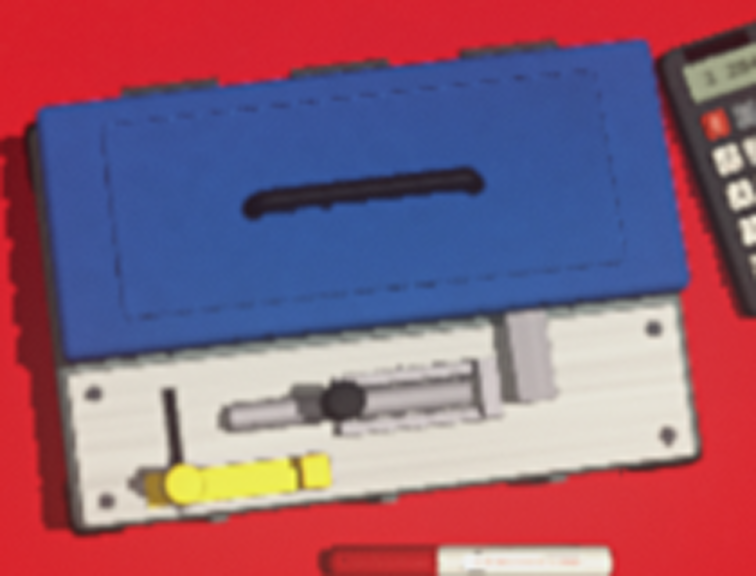

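The yellow knob is still at (185,483) and the black knob at (343,401). The lid is up and the robot is clear. Handing in.

```bash
python3 -c "
from cell import ctrl
print(ctrl.finish_job())"
```

```text
the job is handed in; nothing more can be done
None
```

The case is unlatched and the blue lid has popped up. I pulled the yellow catch fully to the front edge first. Then I drew the black bolt along its track towards the catch's side and let go. The job was handed in at about 12.5 s with the arm clear of the case.

- **Bolt:** the top picture puts its travel at 39.7 mm of the 40 mm. It met a firm stop at about 15 N.
- **Catch:** the image estimates of its travel disagreed, from 22.4 to 24.4 mm against the nominal 25 mm. I gripped it again and pulled: it did not move at about 12 N along its track, against about 1.5 N of friction, so I take it to be at its end stop. The last picture shows both knobs where I left them.
- **Height mismatch:** the fingers stood roughly 20–30 mm higher above the knobs than the reported tool height implied. My first close on the yellow knob therefore caught nothing. I set the working height from the pictures instead, and did not find the cause.
- **Forces:** no force reading I saw went above about 23 N.

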